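# Clamp the practice bone in its holder

### The arm

A 6-joint arm with a two-finger parallel gripper is mounted at the origin on the work surface. World frame = base frame: x ahead of the robot, y to its left, z up, the work surface at z = 0. Lengths are in m, angles in rad, forces in N, time in s.
With the tool pointing down it reaches from about 0.35 to 0.85 m from the base axis. Payload 8.1 kg.
Tool frame: the origin (TCP) lies midway between the tips of the shut fingers; the grasp point (between the pads) lies 19 mm behind it; z points along the fingers, y is the direction in which the jaws open and shut (so a half turn about z gives the same grasp; the last joint's range is limited). The gripper opens to 93 mm and grips with 3 to 60 N. Pads are 15 mm wide; open, the fingers measure 128 mm over their backs; the gripper's body (75 mm by 188 mm) begins 65 mm behind the grasp point.
Start: joints at [1.166, 0.13, 1.488, -0, 1.523, -0.085], TCP at [0.189, 0.57, 0.219] pointing down, gripper open.
Joint ranges: [-2.96, 2.96], [-0.89, 2.26], [0.02, 2.5], [-1.34, 4.48], [0, 2.73], [-2.66, 2.66]. Speed limits (rad/s): [2.39, 2.39, 2.79, 3.14, 3.14, 3.14].

### API

Orientations are given as a rotation vector (axis times angle).
In Python, from plant import robot gives the robot as it stands. The module is installed in compiled form; this text tells all that it offers.
- The arm moves only by the shell command python3 -m pendant 'ROWS' [FORCE]. ROWS is JSON, a list of rows, each an object with "translation": the shift along the tool's x, y, z in mm, a list of three; "twist": the turn, a rotation vector about the tool's x, y, z in rad, a list of three; "grip": the opening, from -1 (shut) to 1 (fully open). A call has exactly 10 rows; each row shifts and turns the pose as measured when the row begins, along the tool's axes as they then stand; what a row does not reach is not made up. A row lasts 1/10 s, in which the tool goes at most 50 mm and 8.59 degrees, less where a joint would pass 70% of its speed; a pose out of reach is approached as far as the arm can. A call is refused whole if a number of a shift passes 50 or a number of a turn 0.15, either way. A call with a gripper value outside its range is refused whole. The fingers move at their own pace and stop on an object; FORCE is the grip in N (left out, the last holds). Time passes only in rows, so rows that do not move let the fingers close, or fill a call up. It gives the time, the measured TCP pose, the force and the opening at its end, in the units of the state.
- robot.read_state(): the state, without advancing time (a new reading comes with each control period).
- robot.read_camera(name): name is "scene" or "top" or "wrist"; returns (picture, depth): 384x512x3 uint8, red, green, blue; 384x512 float32, m along the optical axis (not along the pixel's ray), 0 where there is no reading.
- robot.camera_info(name): a dict with "vertical_fov" (degrees; the focal length in pixels is half the picture's height over the tangent of half this angle, whatever the lens; pixels are square), "cx", "cy" (the principal point, pixels), "cam_to_world" (4x4, takes a point from camera to world coordinates). Camera axes: x right, y up, looking along -z (the intrinsics and any distortion apply to the point x, -y, -z); pixel columns grow to the right and rows downward; lengths in m; the calibration is good to about 2 mm. The wrist camera is an equidistant fisheye: a pixel r from the principal point sees the ray r / f radians off the axis. A picture is of the moment at which its call begins: read the wrist's pose just before it. camera_info takes no time and is no camera call; for the wrist camera it gives the pose at the moment of the call.
- robot.close_job(): hands the job in, once; it reports no verdict.
The state is a dict: "t": time; "q": joint angles; "dq": joint speeds; "joint_torque": joint torques, N m; "tool_pos": TCP position; "orientation": TCP orientation; "force": force on the tool from outside, world axes, zero at the start; "wrist_torque": the same for the moment, N m; "opening": finger opening in m.
Only numpy, scipy, OpenCV 4.12 (cv2) and the standard library are available. Lean on these libraries where they do the work, as an engineer would, in place of code of your own. Each camera call takes 0.05 s, during which the arm holds its last target. There are 200 camera calls.

### The job

Push the practice bone along its V cradle until its round head rests against the end stop, and then flip the two clamp levers over centre so that both snap down onto the bone. Only push: do not lift the bone out of its cradle, and do not disturb the other things on the bench.

Things in the scene. Friction and masses are not known exactly. Their poses are not given: they have to be found in the camera images.
- fixture: bone holder, fixed to the bench: aluminium base plate 220 mm (its x) by 340 mm (its y), 12 mm thick, origin under its centre at bench height, z up. Carries a V cradle along its y axis at x = 0 (from y = -0.05 to +0.09), an upright end stop 70 mm wide and 90 mm high at its -y end, and two toggle clamps on its -x side (the robot's side at yaw 0; yaw stays within 0.3)
- stop_face (a point): point on the end stop's face that the bone meets, at fixture (0, -0.14), height 62 mm
- bone: loose ivory-coloured practice bone lying in the V cradle, 270 mm long, about 0.2 kg; origin on its axis at mid length, 62 mm high; its y axis runs along the bone, parallel to fixture y, towards the knuckle end. Shaft 24 mm diameter; it slides along the V (friction only, 1 to 5 N); it lies short of the stop by 20 to 45 mm at the start
- bone_head_end (a point): extreme point of the bone's head (a ball of 36 mm diameter, the -y end, facing the stop), on the bone's axis; it coincides with stop_face when the bone is home
- bone_knuckle_end (a point): extreme end of the bone's knuckle end (the +y end, away from the stop, two balls of 30 mm diameter side by side, 50 mm wide in all), on the bone's axis, 62 mm high; it overhangs the end of the cradle freely, with 80 mm of clear space beyond it
- clamp_left (a joint): left (+y, nearer the knuckle end) clamp lever, hinge angle, rad: 0 open (handle leans 0.6 rad from upright to fixture -x), 0.6 upright (dead centre), about 1.2 clamped (handle leans to fixture +x, rubber foot on the bone; limit 1.25). A spring drives it away from 0.6 either way (up to 0.25 N m; 3 to 6 N to push the handle over): past 0.6 it snaps over by itself
- clamp_right (a joint): right (-y, nearer the stop) clamp lever, hinge angle, rad: 0 open (handle leans 0.6 rad from upright to fixture -x), 0.6 upright (dead centre), about 1.2 clamped (handle leans to fixture +x, rubber foot on the bone; limit 1.25). A spring drives it away from 0.6 either way (up to 0.25 N m; 3 to 6 N to push the handle over): past 0.6 it snaps over by itself
- clamp_left_tip (a point): centre of the handle's end, left clamp (moves with the lever). Straight round handle, 90 mm from hinge to here, outer half a black rubber grip 16 mm thick, rounded off 8 mm beyond. Hinge axis along fixture y at fixture x = -0.058, height 78 mm, in the tip's fixture y. Tip about 152 mm high open or clamped, 168 mm upright
- clamp_right_tip (a point): centre of the handle's end, right clamp (moves with the lever). Straight round handle, 90 mm from hinge to here, outer half a black rubber grip 16 mm thick, rounded off 8 mm beyond. Hinge axis along fixture y at fixture x = -0.058, height 78 mm, in the tip's fixture y. Tip about 152 mm high open or clamped, 168 mm upright
- bone_plate: bystander: flat steel bone plate 16 x 110 x 5 mm lying on the base plate on the far (+x) side of the bone; origin under its centre
- drill_sleeve: bystander: steel sleeve 22 mm diameter, 50 mm high, standing on the base plate on the far (+x) side of the bone; origin under its centre
- screw_pot: bystander: small steel bowl 70 mm wide, 40 mm high; origin under its centre
- screwdriver: bystander: screwdriver lying on the bench right of the holder; origin under its middle
- spray_bottle: bystander: white bottle 60 mm diameter, 150 mm high, far left; origin under its centre
- forceps: bystander: steel bone forceps about 200 mm long lying flat left of the holder; origin near their pivot
- drill: bystander: cordless drill about 200 mm high standing on its battery, far right; origin under its centre

How it is judged:
By the outcome, as a careful person would: the job done as asked, in the order asked, and still so for the second after the job is handed in, with the robot touching nothing.
It also fails if it takes over 51 s, if anything falls off the work surface, if the arm or the gripper's body presses on something with over 40 N, if the wrist force passes 120 N, or if a joint passes its speed limit or range.

## Working session

There is one attempt and no reset: what is moved stays moved. The work goes in short steps, Python scripts to look and compute and a shell command to move; the robot and the scene stay as the last step left them, time stands still between calls to the robot, and variables do not carry over. Pictures are saved under pics/ and viewed, about 8 in all and at most 12, crops included, and the job is handed in when it is done.

```bash
mkdir -p pics; cat > h.py <<'E'
import numpy as np, cv2
from plant import robot
def save(name,fn):
    p,d=robot.read_camera(name); i=robot.camera_info(name)
    cv2.imwrite(f'pics/{fn}.png',p[:,:,::-1]); np.savez(f'pics/{fn}.npz',p=p,d=d,T=i['cam_to_world'],f=192/np.tan(np.radians(i['vertical_fov']/2)),c=[i['cx'],i['cy']])
    return i
def load(fn): return np.load(f'pics/{fn}.npz')
def ray(z,u,v):
    r=np.array([(u-z['c'][0])/z['f'],-(v-z['c'][1])/z['f'],-1.]); return z['T'][:3,3], z['T'][:3,:3]@r
def onz(z,u,v,h):
    o,r=ray(z,u,v); return o+r*(h-o[2])/r[2]
def dep(z,u,v):
    o,r=ray(z,u,v); return o+r*z['d'][int(round(v)),int(round(u))]
E
python3 - <<'E'
from h import *
for n in ('scene','top'):
    i=save(n,n+'0'); print({k:(np.round(v,3).tolist() if not isinstance(v,str) else v) for k,v in i.items()})
s=robot.read_state(); print(s['t'],s['tool_pos'],s['orientation'],s['opening'])
a=cv2.imread('pics/scene0.png');b=cv2.imread('pics/top0.png')
E
```

```text
{'vertical_fov': 43.203, 'cx': 253.392, 'cy': 196.717, 'cam_to_world': [[0.089, -0.542, 0.836, 1.674], [0.996, 0.061, -0.067, -0.118], [-0.015, 0.838, 0.545, 0.88], [0.0, 0.0, 0.0, 1.0]]}
{'vertical_fov': 55.225, 'cx': 255.235, 'cy': 194.72, 'cam_to_world': [[0.007, 0.982, -0.189, 0.274], [-1.0, 0.005, -0.011, -0.015], [-0.009, 0.189, 0.982, 1.372], [0.0, 0.0, 0.0, 1.0]]}
0.1 [0.18839547 0.56911569 0.21768435] [-5.00141067e-01 -3.10112933e+00  2.53605886e-03] 0.09274042117859044
```

View pics/scene0.png

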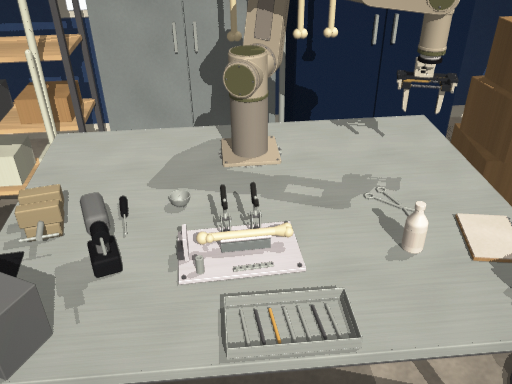

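View pics/top0.png

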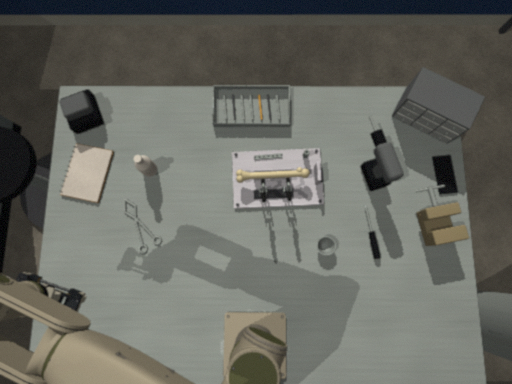

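The scene shows the fixture around (240,250) with the bone from about (197,237) (head, near the stop at 183,240) to (292,230) (knuckle), and the open handles' tips at (224,188) and (254,186). In the top view, the bone runs from (240,175) (knuckle) to (307,172) (head), and the stop is at about (319,172).

```bash
python3 - <<'E'
from h import *
a=cv2.imread('pics/scene0.png')[165:290,165:315];b=cv2.imread('pics/top0.png')[140:260,220:350]
a=cv2.resize(a,(800,int(800*125/150)),interpolation=2)[:600];b=cv2.resize(b,(650,600),interpolation=2)
cv2.imwrite('pics/ca.png',a[:600]);cv2.imwrite('pics/cb.png',b)
for n in('scene0','top0'):
    z=load(n);h=cv2.cvtColor(z['p'],cv2.COLOR_RGB2HSV)
    m=((h[...,1]>50)&(h[...,0]>12)&(h[...,0]<32)&(h[...,2]>120)).astype(np.uint8)
    k,l,s,c=cv2.connectedComponentsWithStats(m)
    for i in range(1,k):
        if s[i,4]>100: print(n,s[i],c[i])
E
```

```text
scene0 [228   0  14  39 258] [233.53875969  21.45348837]
scene0 [293   0  15  38 272] [300.38602941  21.17647059]
scene0 [324   0  14  37 257] [331.18677043  20.22957198]
scene0 [ 362    0   97   52 1486] [423.78667564  19.34925976]
scene0 [ 243    8   42   65 1000] [266.526  34.598]
scene0 [ 34  35  28  26 459] [49.71895425 47.47930283]
scene0 [ 66  34  16  18 136] [73.17647059 39.34558824]
scene0 [  0  36  29  27 699] [13.09012876 48.77682403]
scene0 [ 223   45   51   55 1041] [254.68780019  70.40730067]
scene0 [   0   84   46   51 1477] [ 23.60189573 114.8253216 ]
scene0 [ 54  84  25  48 701] [ 64.0299572  109.09700428]
scene0 [ 82  98  13  24 155] [ 87.32903226 105.71612903]
scene0 [222 137  59  30 835] [250.70179641 155.60958084]
scene0 [   0  157   63   81 2260] [ 35.91371681 204.94026549]
scene0 [196 222  97  22 472] [244.58474576 233.57415254]
scene0 [268 308  13  35 126] [274.4047619  324.67460317]
top0 [237 168  72  14 453] [270.90286976 173.61368653]
top0 [426 202  35  16 335] [443.00597015 209.66865672]
top0 [433 225  36  19 448] [450.24330357 233.86607143]
top0 [  0 290  68  36 379] [ 32.05540897 308.56992084]
top0 [  0 298  64  33 238] [ 29.74789916 314.12605042]
top0 [ 223  313   63   71 1673] [248.70412433 334.00896593]
top0 [ 27 329  34  40 540] [ 43.1462963  348.82037037]
top0 [  45  332  124   52 3816] [ 92.95414046 363.78066038]
top0 [  0 362  36  21 200] [ 16.46 372.59]
```

View pics/ca.png

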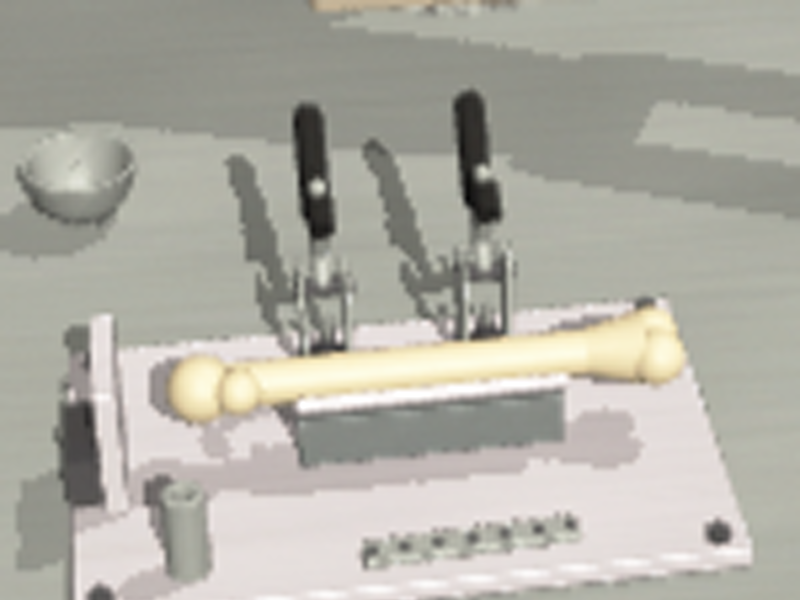

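View pics/cb.png

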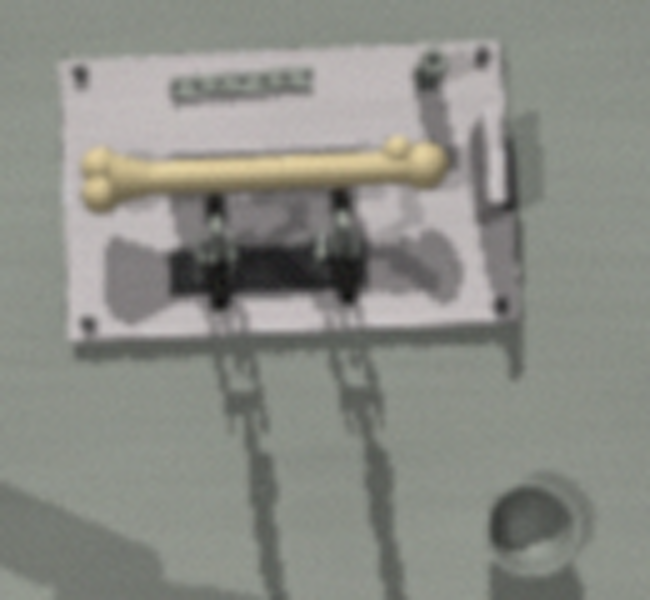

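The crops show the head end at top px (309.2,172.6) and scene px (196.7,237.8), and the knuckle end at top (236.2,176) and scene (293.4,229.7). The grip ends are at top (263.8,201.6)/(289.4,200.6) and scene (252.9,182)/(222.8,184). The plate corners are at crop (60,62),(500,40),(520,318),(70,340).

```bash
cat >> h.py <<'E'
def tri(z1,p1,z2,p2):
    o1,r1=ray(z1,*p1);o2,r2=ray(z2,*p2)
    s=np.linalg.lstsq(np.c_[r1,-r2],o2-o1,rcond=None)[0]; a=o1+s[0]*r1;b=o2+s[1]*r2
    return (a+b)/2,np.linalg.norm(a-b)
E
python3 - <<'E'
from h import *
np.set_printoptions(precision=4,suppress=True)
T=load('top0');S=load('scene0')
t=lambda x,y:(x/5+220,y/5+140-0.0); s=lambda x,y:(x/5.333+165,y/5.333+165)
for n,a,b in (('head',t(446,163),s(169,388)),('knk',t(81,180),s(685,345)),('tipL',t(219,308),s(469,90)),('tipR',t(347,303),s(308,102))):
    print(n,*tri(T,a,S,b),onz(T,*a,.062 if n[0] in'hk' else .155),onz(S,*b,.062 if n[0] in'hk' else .155))
c=np.array([onz(T,*t(*p),.012) for p in((60,62),(500,40),(520,318),(70,340))]);print(c,c.mean(0))
print(np.linalg.norm(np.diff(c,axis=0),axis=1))
for p in ((60,62),(500,40)):pass
# stop top from the top view, h .102
print('stop top edge L/R',onz(T,*t(487,120),.09),onz(T,*t(490,205),.09))
print('stop scene', onz(S,*s(92,318),.09),onz(S,*s(115,316),.09))
E
```

```text
head [ 0.6089 -0.1946  0.0632] 0.006367189675556008 [ 0.6092 -0.198   0.062 ] [ 0.6079 -0.1915  0.062 ]
knk [0.5965 0.0744 0.059 ] 0.008578304016749123 [0.5952 0.0699 0.062 ] [0.6005 0.078  0.062 ]
tipL [ 0.4844 -0.0272  0.1555] 0.006430316260744377 [ 0.4842 -0.0304  0.155 ] [ 0.4838 -0.0239  0.155 ]
tipR [ 0.488  -0.1136  0.1563] 0.005417400168945854 [ 0.4881 -0.1165  0.155 ] [ 0.4863 -0.1109  0.155 ]
[[ 0.7011  0.0909  0.012 ]
 [ 0.7201 -0.2487  0.012 ]
 [ 0.5026 -0.2579  0.012 ]
 [ 0.4841  0.0793  0.012 ]] [ 0.6019 -0.0841  0.012 ]
[0.3401 0.2177 0.3377]
stop top edge L/R [ 0.6342 -0.2243  0.09  ] [ 0.5713 -0.2248  0.09  ]
stop scene [ 0.581  -0.2292  0.09  ] [ 0.5805 -0.2174  0.09  ]
```

The heights come out at 59–63 mm for the bone and 155 mm for the tips, which agrees with the text. Yaw is about 0.05 and the gap about 26 mm. The two cameras disagree by 6 mm in y, so I'll check with the wrist camera. First I'll turn the jaw axis to fixture x and shut the fingers.

```bash
python3 -m pendant '[{"translation":[0,0,0],"twist":[0,0,0.15],"grip":-1},{"translation":[0,0,0],"twist":[0,0,0.15],"grip":-1},{"translation":[0,0,0],"twist":[0,0,0.15],"grip":-1},{"translation":[0,0,0],"twist":[0,0,0.15],"grip":-1},{"translation":[0,0,0],"twist":[0,0,0.15],"grip":-1},{"translation":[0,0,0],"twist":[0,0,0.15],"grip":-1},{"translation":[0,0,0],"twist":[0,0,0.15],"grip":-1},{"translation":[0,0,0],"twist":[0,0,0.15],"grip":-1},{"translation":[0,0,0],"twist":[0,0,0],"grip":-1},{"translation":[0,0,0],"twist":[0,0,0],"grip":-1}]' 20
cat >> h.py <<'E'
def where(*pts):
    from scipy.spatial.transform import Rotation as Ro
    s=robot.read_state(); R=Ro.from_rotvec(s['orientation']).as_matrix()
    print('t',round(s['t'],2),'tcp',s['tool_pos'].round(4) if hasattr(s['tool_pos'],'round') else s['tool_pos'],'F',np.round(s['force'],1),'op',round(s['opening'],4),'q6',round(s['q'][5],2)); print(R.round(3))
    for p in pts: print('to',p,'mm in tool',(R.T@(np.array(p)-s['tool_pos'])*1000).round(1))
E
python3 -c "
from h import *
where((.57,.16,.219))"
```

```text
t: 1.1
tool_pos: [0.187, 0.5659, 0.2114]
orientation: [2.166, 2.269, -0.018]
force: [-0.3, -0.5, 0.3]
opening: 0.0173
t 1.1 tcp [0.187  0.5659 0.2114] F [-0.3 -0.5  0.3] op 0.0173 q6 1.12
[[-0.046  0.999 -0.005]
 [ 0.999  0.046 -0.011]
 [-0.011 -0.005 -1.   ]]
to (0.57, 0.16, 0.219) mm in tool [-423.2  363.8   -4.8]
```

```bash
python3 -m pendant '[{"translation":[-36,30,-2],"twist":[0,0,0],"grip":-1},{"translation":[-36,30,-2],"twist":[0,0,0],"grip":-1},{"translation":[-36,30,-2],"twist":[0,0,0],"grip":-1},{"translation":[-36,30,-2],"twist":[0,0,0],"grip":-1},{"translation":[-36,30,-2],"twist":[0,0,0],"grip":-1},{"translation":[-36,30,-2],"twist":[0,0,0],"grip":-1},{"translation":[-36,30,-2],"twist":[0,0,0],"grip":-1},{"translation":[-36,30,-2],"twist":[0,0,0],"grip":-1},{"translation":[-36,30,-2],"twist":[0,0,0],"grip":-1},{"translation":[-36,30,-2],"twist":[0,0,0],"grip":-1}]'
python3 -c "
from h import *
where((.597,.11,.2))"
```

```text
t: 2.1
tool_pos: [0.5171, 0.2187, 0.2325]
orientation: [2.103, 2.329, -0.019]
force: [0.1, 0.7, 0.5]
opening: 0.0003
t 2.1 tcp [0.5171 0.2187 0.2325] F [0.1 0.7 0.5] op 0.0003 q6 0.21
[[-0.102  0.995 -0.006]
 [ 0.995  0.101 -0.011]
 [-0.011 -0.007 -1.   ]]
to (0.597, 0.11, 0.2) mm in tool [-115.9   68.7   33.2]
```

```bash
python3 -m pendant '[{"translation":[-15,12,3],"twist":[0,0,0.02],"grip":-1},{"translation":[-15,12,3],"twist":[0,0,0.02],"grip":-1},{"translation":[-15,12,3],"twist":[0,0,0.02],"grip":-1},{"translation":[-15,12,3],"twist":[0,0,0.01],"grip":-1},{"translation":[-15,12,3],"twist":[0,0,0],"grip":-1},{"translation":[-15,12,3],"twist":[0,0,0],"grip":-1},{"translation":[0,0,0],"twist":[0,0,0],"grip":-1},{"translation":[0,0,0],"twist":[0,0,0],"grip":-1},{"translation":[0,0,0],"twist":[0,0,0],"grip":-1},{"translation":[0,0,0],"twist":[0,0,0],"grip":-1}]'
python3 -c "
from h import *
where((.597,.11,.2)); i=save('wrist','w1'); print(i)
cv2.imwrite('pics/w1b.png',cv2.resize(cv2.imread('pics/w1.png'),(768,576)))"
```

```text
t: 3.1
tool_pos: [0.6003, 0.1237, 0.2132]
orientation: [2.156, 2.28, -0.022]
force: [-0.2, 1.0, 0.4]
opening: 0.0004
t 3.1 tcp [0.6003 0.1237 0.2132] F [-0.2  1.   0.4] op 0.0004 q6 0.07
[[-0.056  0.998 -0.007]
 [ 0.998  0.056 -0.012]
 [-0.012 -0.008 -1.   ]]
to (0.597, 0.11, 0.2) mm in tool [-13.3  -4.   13.4]
{'vertical_fov': 65.70646984690485, 'cx': 253.957025580527, 'cy': 190.1920083052319, 'cam_to_world': array([[ 0.99838558, -0.05622493, -0.00806179,  0.59785414],
       [ 0.05604513,  0.95208262,  0.300662  ,  0.2062861 ],
       [-0.00922921, -0.30062843,  0.95369669,  0.37845929],
       [ 0.        ,  0.        ,  0.        ,  1.        ]])}
```

View pics/w1b.png

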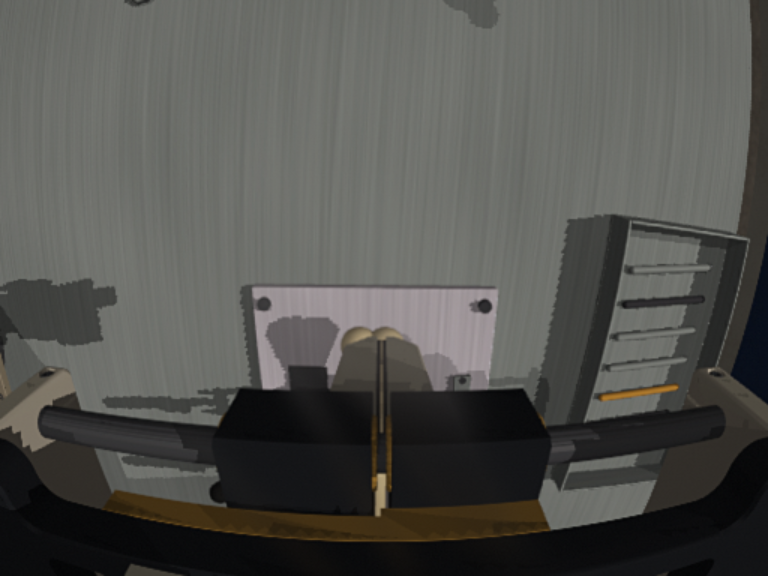

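The wrist view shows the knuckle balls at about (371,328) in the enlarged picture and the plate's +y edge from (250,286) to (497,290). The fingers are roughly in line with the bone.

```bash
python3 - <<'E'
from h import *
np.set_printoptions(precision=4,suppress=True)
z=load('w1')
def wr(u,v):
    dx,dy=u-z['c'][0],v-z['c'][1]; r=np.hypot(dx,dy); th=r/z['f']
    d=np.array([dx/r*np.sin(th),-dy/r*np.sin(th),-np.cos(th)]); return z['T'][:3,3],z['T'][:3,:3]@d, d
def w(u,v,h):
    o,r,_=wr(u,v); return o+r*(h-o[2])/r[2]
def wd(u,v):
    o,r,d=wr(u,v); return o+r*z['d'][int(v),int(u)]/-d[2]
for p in((250,286.5),(497,289)): print('corner',w(p[0]/1.5,p[1]/1.5,.012))
h=cv2.cvtColor(z['p'],cv2.COLOR_RGB2HSV)
m=(h[...,1]>50)&(h[...,0]>12)&(h[...,0]<32)&(h[...,2]>80); m[:210]=0;m[235:]=0;m[:,:222]=0;m[:,275:]=0
v,u=np.nonzero(m); P=np.array([wd(a,b) for a,b in zip(u,v)]); P=P[(P[:,2]>.03)&(P[:,2]<.09)]
print(len(P),'x',P[:,0].min(),P[:,0].max(),'y',np.percentile(P[:,1],[50,95,99,100]),'z',P[:,2].min(),P[:,2].max())
# sphere fit with R=.015 per ball
from scipy.optimize import least_squares
for sgn in(-1,1):
    Q=P[sgn*(P[:,0]-P[:,0].mean())>.003]
    s=least_squares(lambda c:np.linalg.norm(Q-c,axis=1)-.015,[Q[:,0].mean(),Q[:,1].mean()-.01,.06],loss='soft_l1',f_scale=.002); print(len(Q),s.x,s.cost)
E
```

```text
corner [0.4846 0.0828 0.012 ]
corner [0.7033 0.0934 0.012 ]
262 x 0.5728760418684923 0.6180276483246924 y [0.0691 0.0719 0.0723 0.0725] z 0.05769499741556644 0.0742712433643859
124 [0.5866 0.0562 0.0628] 1.7352699948003802e-05
110 [0.6056 0.0572 0.063 ] 1.1526930016033346e-05
```

Knuckle end is at (0.595, 0.072, 0.063), yaw is 0.05, the stop face is at about y −0.222, and the gap is about 24 mm. Now going down beyond the knuckle.

```bash
python3 -m pendant '[{"translation":[0,-1,25],"twist":[0,0,0],"grip":-1},{"translation":[0,-1,25],"twist":[0,0,0],"grip":-1},{"translation":[0,-1,25],"twist":[0,0,0],"grip":-1},{"translation":[0,-1,25],"twist":[0,0,0],"grip":-1},{"translation":[0,-1,25],"twist":[0,0,0],"grip":-1},{"translation":[0,-1,20],"twist":[0,0,0],"grip":-1},{"translation":[0,0,10],"twist":[0,0,0],"grip":-1},{"translation":[0,0,5],"twist":[0,0,0],"grip":-1},{"translation":[0,0,0],"twist":[0,0,0],"grip":-1},{"translation":[0,0,0],"twist":[0,0,0],"grip":-1}]'
python3 -c "
from h import *
where((.594,.082,.048))"
```

```text
t: 4.15
tool_pos: [0.5946, 0.1274, 0.054]
orientation: [2.141, 2.287, -0.009]
force: [-0.2, 0.9, 0.4]
opening: 0.0005
t 4.15 tcp [0.5946 0.1274 0.054 ] F [-0.2  0.9  0.4] op 0.0005 q6 0.07
[[-0.066  0.998  0.003]
 [ 0.998  0.066 -0.01 ]
 [-0.01   0.002 -1.   ]]
to (0.594, 0.082, 0.048) mm in tool [-45.2  -3.7   6.4]
```

```bash
python3 -m pendant '[{"translation":[-5,0,1],"twist":[0,0,0.01],"grip":-1},{"translation":[-5,0,1],"twist":[0,0,0.01],"grip":-1},{"translation":[-5,-1,1],"twist":[0,0,0],"grip":-1},{"translation":[-5,-1,1],"twist":[0,0,0],"grip":-1},{"translation":[-5,0,1],"twist":[0,0,0],"grip":-1},{"translation":[-4,0,1],"twist":[0,0,0],"grip":-1},{"translation":[-4,0,0],"twist":[0,0,0],"grip":-1},{"translation":[-4,0,0],"twist":[0,0,0],"grip":-1},{"translation":[-4,0,0],"twist":[0,0,0],"grip":-1},{"translation":[-4,0,0],"twist":[0,0,0],"grip":-1}]'
python3 -c "
from h import *
where((.594,.072,.048))"
```

```text
t: 5.15
tool_pos: [0.5975, 0.0785, 0.0518]
orientation: [2.163, 2.261, -0.001]
force: [0.3, 0.9, 0.0]
opening: 0.0006
t 5.15 tcp [0.5975 0.0785 0.0518] F [0.3 0.9 0. ] op 0.0006 q6 0.01
[[-0.044  0.999  0.009]
 [ 0.999  0.044 -0.009]
 [-0.009  0.008 -1.   ]]
to (0.594, 0.072, 0.048) mm in tool [-6.3 -3.8  3.8]
```

```bash
python3 -m pendant '[{"translation":[-2,-1,0],"twist":[0,0,0],"grip":-1},{"translation":[-2,-1,0],"twist":[0,0,0],"grip":-1},{"translation":[-2,0,0],"twist":[0,0,0],"grip":-1},{"translation":[-2,0,0],"twist":[0,0,0],"grip":-1},{"translation":[-2,0,0],"twist":[0,0,0],"grip":-1},{"translation":[-2,0,0],"twist":[0,0,0],"grip":-1},{"translation":[-2,0,0],"twist":[0,0,0],"grip":-1},{"translation":[-2,0,0],"twist":[0,0,0],"grip":-1},{"translation":[-2,0,0],"twist":[0,0,0],"grip":-1},{"translation":[0,0,0],"twist":[0,0,0],"grip":-1}]'
python3 -c "
from h import *
where((.596,.055,.05))"
```

```text
t: 6.15
tool_pos: [0.5972, 0.0598, 0.0526]
orientation: [2.163, 2.261, 0.003]
force: [0.4, 0.7, -0.1]
opening: 0.0002
t 6.15 tcp [0.5972 0.0598 0.0526] F [ 0.4  0.7 -0.1] op 0.0002 q6 -0.02
[[-0.044  0.999  0.011]
 [ 0.999  0.045 -0.007]
 [-0.008  0.01  -1.   ]]
to (0.596, 0.055, 0.05) mm in tool [-4.7 -1.4  2.7]
```

```bash
python3 -c "
from h import *
save('scene','s2');save('top','t2')
a=cv2.imread('pics/s2.png')[170:290,170:330];b=cv2.imread('pics/t2.png')[140:260,220:350]
cv2.imwrite('pics/c2.png',np.hstack([cv2.resize(a,(480,360),interpolation=2),cv2.resize(b,(320,360))[:, :320]]))
where()"
```

```text
t 6.25 tcp [0.5971 0.0599 0.0526] F [-0.4  0.5  0.1] op 0.0002 q6 -0.02
[[-0.044  0.999  0.01 ]
 [ 0.999  0.045 -0.008]
 [-0.008  0.01  -1.   ]]
```

View pics/c2.png

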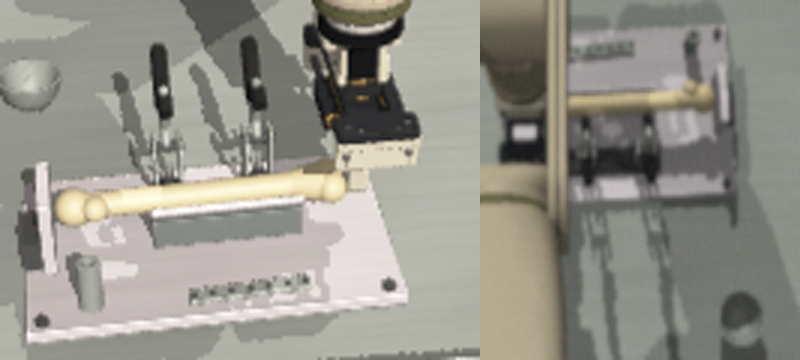

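The head is now at crop x≈54, with the stop's face at about 50, so the bone is moving with the fingers and only a few mm remain. I'll push gently until the force rises.

```bash
python3 -m pendant '[{"translation":[-2,0,0],"twist":[0,0,0],"grip":-1},{"translation":[-2,0,0],"twist":[0,0,0],"grip":-1},{"translation":[-2,0,0],"twist":[0,0,0],"grip":-1},{"translation":[-1.5,0,0],"twist":[0,0,0],"grip":-1},{"translation":[-1.5,0,0],"twist":[0,0,0],"grip":-1},{"translation":[-1.5,0,0],"twist":[0,0,0],"grip":-1},{"translation":[-1,0,0],"twist":[0,0,0],"grip":-1},{"translation":[-1,0,0],"twist":[0,0,0],"grip":-1},{"translation":[-1,0,0],"twist":[0,0,0],"grip":-1},{"translation":[-1,0,0],"twist":[0,0,0],"grip":-1}]'
```

```text
t: 7.25
tool_pos: [0.5971, 0.0574, 0.0527]
orientation: [-2.166, -2.275, -0.024]
force: [0.8, 5.8, 0.1]
opening: 0.0006
```

```bash
python3 -m pendant '[{"translation":[-3,0,0],"twist":[0,0,0],"grip":-1},{"translation":[-3,0,0],"twist":[0,0,0],"grip":-1},{"translation":[-3,0,0],"twist":[0,0,0],"grip":-1},{"translation":[-3,0,0],"twist":[0,0,0],"grip":-1},{"translation":[-3,0,0],"twist":[0,0,0],"grip":-1},{"translation":[-3,0,0],"twist":[0,0,0],"grip":-1},{"translation":[-3,0,0],"twist":[0,0,0],"grip":-1},{"translation":[-3,0,0],"twist":[0,0,0],"grip":-1},{"translation":[-3,0,0],"twist":[0,0,0],"grip":-1},{"translation":[-3,0,0],"twist":[0,0,0],"grip":-1}]'
```

```text
t: 8.25
tool_pos: [0.597, 0.0575, 0.0531]
orientation: [-2.133, -2.261, -0.073]
force: [-0.4, 15.1, 1.6]
opening: 0.0005
```

15 N with no motion means the bone is against the stop (friction is 5 N at most). Backing off along the bone and rising.

```bash
python3 -m pendant '[{"translation":[10,0,0],"twist":[0,0,0],"grip":-1},{"translation":[10,0,0],"twist":[0,0,0],"grip":-1},{"translation":[10,0,0],"twist":[0,0,0],"grip":-1},{"translation":[5,0,-20],"twist":[0,0,0],"grip":-1},{"translation":[0,0,-35],"twist":[0,0,0],"grip":-1},{"translation":[0,0,-35],"twist":[0,0,0],"grip":-1},{"translation":[0,0,-35],"twist":[0,0,0],"grip":-1},{"translation":[0,0,-30],"twist":[0,0,0],"grip":-1},{"translation":[0,0,-15],"twist":[0,0,0],"grip":-1},{"translation":[0,0,0],"twist":[0,0,0],"grip":-1}]'
python3 -c "
from h import *
where((.42,-.0275,.22))"
```

```text
t: 9.25
tool_pos: [0.5903, 0.0871, 0.2278]
orientation: [-2.131, -2.261, -0.059]
force: [0.0, -0.3, 0.6]
opening: 0.0008
t 9.25 tcp [0.5903 0.0871 0.2278] F [ 0.  -0.3  0.6] op 0.0008 q6 -0.03
[[-0.059  0.998  0.001]
 [ 0.997  0.059  0.051]
 [ 0.051  0.004 -0.999]]
to (0.42, -0.0275, 0.22) mm in tool [-104.6 -176.8    1.8]
```

```bash
python3 -m pendant '[{"translation":[-13,-22,0],"twist":[0,-0.025,0],"grip":-1},{"translation":[-13,-22,0],"twist":[0,-0.025,0],"grip":-1},{"translation":[-13,-22,0],"twist":[0,0,0],"grip":-1},{"translation":[-13,-22,0],"twist":[0,0,0],"grip":-1},{"translation":[-13,-22,0],"twist":[0,0,0],"grip":-1},{"translation":[-13,-22,0],"twist":[0,0,0],"grip":-1},{"translation":[-13,-22,0],"twist":[0,0,0],"grip":-1},{"translation":[-13,-20,0],"twist":[0,0,0],"grip":-1},{"translation":[0,0,0],"twist":[0,0,0],"grip":-1},{"translation":[0,0,0],"twist":[0,0,0],"grip":-1}]'
python3 -c "
from h import *
where((.43,-.0275,.135))
i=save('wrist','w3'); cv2.imwrite('pics/w3b.png',cv2.resize(cv2.imread('pics/w3.png'),(768,576)))"
```

```text
t: 10.25
tool_pos: [0.4093, -0.0287, 0.2062]
orientation: [-2.143, -2.277, 0.023]
force: [-0.1, -0.6, -0.6]
opening: 0.0009
t 10.25 tcp [ 0.4093 -0.0287  0.2062] F [-0.1 -0.6 -0.6] op 0.0009 q6 -0.25
[[-0.061  0.998 -0.021]
 [ 0.998  0.061 -0.001]
 [ 0.001 -0.021 -1.   ]]
to (0.43, -0.0275, 0.135) mm in tool [-0.1 22.2 70.8]
```

View pics/w3b.png

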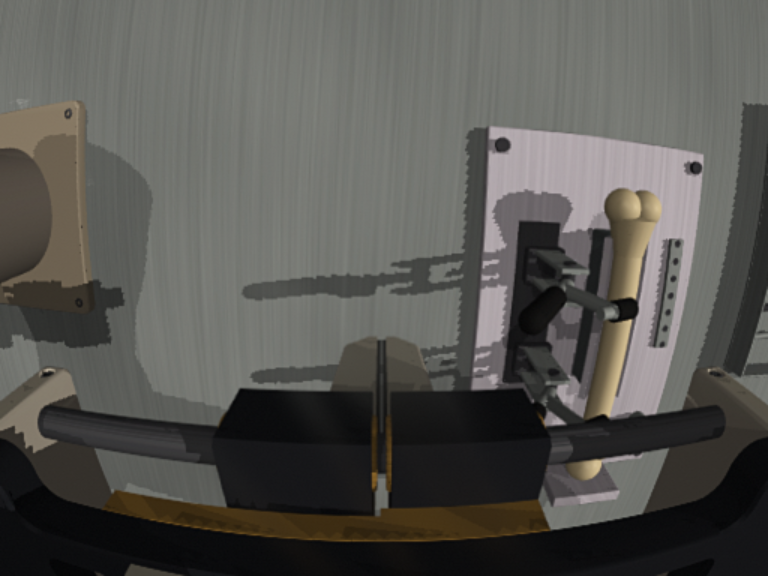

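The wrist view shows the left grip running from (558,298) to its end at (530,325), the head touching the stop at about (585,478), and the knuckle at (635,190). I'll measure the left tip by depth and by ray.

```bash
python3 - <<'E'
from h import *
np.set_printoptions(precision=4,suppress=True)
z=load('w3')
def wr(u,v):
    dx,dy=u-z['c'][0],v-z['c'][1]; r=np.hypot(dx,dy); th=r/z['f']
    d=np.array([dx/r*np.sin(th),-dy/r*np.sin(th),-np.cos(th)]); return z['T'][:3,3],z['T'][:3,:3]@d, d
def w(u,v,h):
    o,r,_=wr(u,v); return o+r*(h-o[2])/r[2]
def wd(u,v):
    o,r,d=wr(u,v); return o+r*z['d'][int(v),int(u)]/-d[2]
for p in((531,322),(535,320),(545,308),(555,297)): print(wd(p[0]/1.5,p[1]/1.5),w(p[0]/1.5,p[1]/1.5,.155))
E
```

```text
[ 0.4887 -0.0276  0.1584] [ 0.49   -0.0288  0.155 ]
[ 0.4905 -0.026   0.1592] [ 0.4921 -0.0276  0.155 ]
[ 0.4986 -0.022   0.1502] [ 0.4967 -0.0204  0.155 ]
[ 0.5116 -0.0212  0.1309] [ 0.5014 -0.0139  0.155 ]
```

Left tip is at (0.490, −0.027, 0.153), consistent with the earlier fix and the stated 152 mm. Lowering behind it.

```bash
python3 -m pendant '[{"translation":[0,2,10],"twist":[0,0,0],"grip":-1},{"translation":[0,2,10],"twist":[0,0,0],"grip":-1},{"translation":[0,2,10],"twist":[0,0,0],"grip":-1},{"translation":[0,2,10],"twist":[0,0,0],"grip":-1},{"translation":[0,2,10],"twist":[0,0,0],"grip":-1},{"translation":[0,2,10],"twist":[0,0,0],"grip":-1},{"translation":[0,2,5],"twist":[0,0,0],"grip":-1},{"translation":[0,2,0],"twist":[0,0,0],"grip":-1},{"translation":[0,0,0],"twist":[0,0,0],"grip":-1},{"translation":[0,0,0],"twist":[0,0,0],"grip":-1}]'
python3 -c "
from h import *
where((.53,-.024,.135))"
```

```text
t: 11.3
tool_pos: [0.4253, -0.0255, 0.1319]
orientation: [-2.136, -2.277, 0.027]
force: [0.4, 0.1, -0.1]
opening: 0.0006
t 11.3 tcp [ 0.4253 -0.0255  0.1319] F [ 0.4  0.1 -0.1] op 0.0006 q6 -0.24
[[-0.064  0.998 -0.026]
 [ 0.998  0.064  0.001]
 [ 0.002 -0.026 -1.   ]]
to (0.53, -0.024, 0.135) mm in tool [ -5.1 104.4  -5.8]
```

```bash
python3 -m pendant '[{"translation":[-1,8,0],"twist":[0,0,0],"grip":-1},{"translation":[-1,8,0],"twist":[0,0,0],"grip":-1},{"translation":[-1,8,0],"twist":[0,0,0],"grip":-1},{"translation":[-1,8,0],"twist":[0,0,0],"grip":-1},{"translation":[0,8,0],"twist":[0,0,0],"grip":-1},{"translation":[0,8,0],"twist":[0,0,0],"grip":-1},{"translation":[0,8,0],"twist":[0,0,0],"grip":-1},{"translation":[0,8,0],"twist":[0,0,0],"grip":-1},{"translation":[0,8,0],"twist":[0,0,0],"grip":-1},{"translation":[0,8,0],"twist":[0,0,0],"grip":-1}]'
python3 -c "
from h import *
where((.532,-.024,.135))"
```

```text
t: 12.3
tool_pos: [0.5117, -0.025, 0.1317]
orientation: [-2.136, -2.276, 0.03]
force: [-0.7, -0.0, 0.9]
opening: 0.0005
t 12.3 tcp [ 0.5117 -0.025   0.1317] F [-0.7 -0.   0.9] op 0.0005 q6 -0.21
[[-0.063  0.998 -0.028]
 [ 0.998  0.063 -0.   ]
 [ 0.002 -0.028 -1.   ]]
to (0.532, -0.024, 0.135) mm in tool [-0.3 20.3 -3.8]
```

```bash
python3 -m pendant '[{"translation":[0,4,0],"twist":[0,0,0],"grip":-1},{"translation":[0,4,0],"twist":[0,0,0],"grip":-1},{"translation":[0,4,0],"twist":[0,0,0],"grip":-1},{"translation":[0,4,0],"twist":[0,0,0],"grip":-1},{"translation":[0,4,0],"twist":[0,0,0],"grip":-1},{"translation":[0,4,0],"twist":[0,0,0],"grip":-1},{"translation":[0,0,0],"twist":[0,0,0],"grip":-1},{"translation":[0,-15,0],"twist":[0,0,0],"grip":-1},{"translation":[0,-25,0],"twist":[0,0,0],"grip":-1},{"translation":[0,-25,0],"twist":[0,0,0],"grip":-1}]'
python3 -c "
from h import *
where((.42,-.112,.135))
save('scene','s4')
cv2.imwrite('pics/c4.png',cv2.resize(cv2.imread('pics/s4.png')[160:290,165:315],(692,600),interpolation=2))"
```

```text
t: 13.3
tool_pos: [0.4744, -0.0273, 0.1322]
orientation: [-2.136, -2.277, 0.029]
force: [-0.5, -0.5, 0.4]
opening: 0.0006
t 13.3 tcp [ 0.4744 -0.0273  0.1322] F [-0.5 -0.5  0.4] op 0.0006 q6 -0.23
[[-0.064  0.998 -0.027]
 [ 0.998  0.064 -0.   ]
 [ 0.002 -0.027 -1.   ]]
to (0.42, -0.112, 0.135) mm in tool [-81.1 -59.7  -1.4]
```

View pics/c4.png

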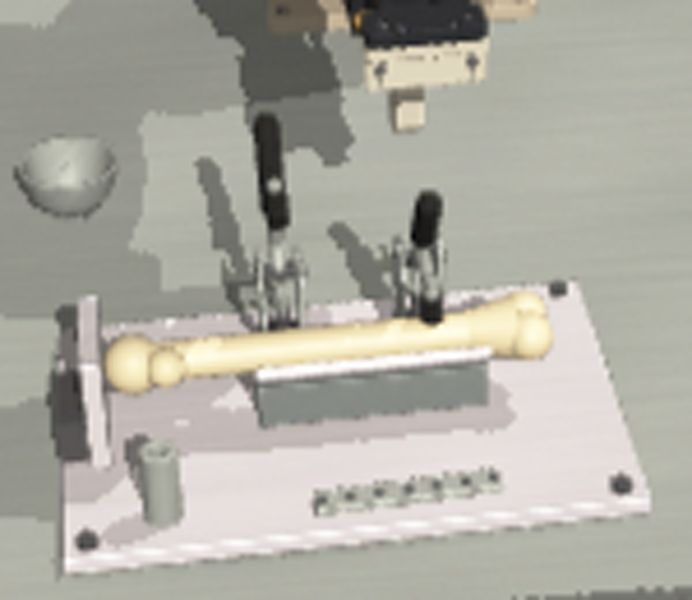

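The left lever has snapped over, with its foot on the bone at (430,310), and the head is touching the stop at (105,360). Next is the right lever.

```bash
python3 -m pendant '[{"translation":[0,-25,0],"twist":[0,0,0],"grip":-1},{"translation":[0,-20,0],"twist":[0,0,0],"grip":-1},{"translation":[-16,0,0],"twist":[0.013,0,0],"grip":-1},{"translation":[-16,0,0],"twist":[0.013,0,0],"grip":-1},{"translation":[-16,0,0],"twist":[0,0,0],"grip":-1},{"translation":[-16,0,0],"twist":[0,0,0],"grip":-1},{"translation":[-16,0,0],"twist":[0,0,0],"grip":-1},{"translation":[0,0,0],"twist":[0,0,0],"grip":-1},{"translation":[0,0,0],"twist":[0,0,0],"grip":-1},{"translation":[0,0,0],"twist":[0,0,0],"grip":-1}]'
python3 -c "
from h import *
where((.535,-.111,.133))"
```

```text
t: 14.35
tool_pos: [0.4281, -0.1117, 0.1329]
orientation: [-2.121, -2.262, 0.061]
force: [-0.8, -0.9, -0.1]
opening: 0.0009
t 14.35 tcp [ 0.4281 -0.1117  0.1329] F [-0.8 -0.9 -0.1] op 0.0009 q6 -0.41
[[-0.064  0.996 -0.056]
 [ 0.998  0.064 -0.001]
 [ 0.002 -0.056 -0.998]]
to (0.535, -0.111, 0.133) mm in tool [ -6.2 106.6  -6.1]
```

```bash
python3 -m pendant '[{"translation":[-1,8,0],"twist":[-0.025,0,0],"grip":-1},{"translation":[-1,8,0],"twist":[-0.025,0,0],"grip":-1},{"translation":[-1,8,0],"twist":[0,0,0],"grip":-1},{"translation":[-1,8,0],"twist":[0,0,0],"grip":-1},{"translation":[0,8,0],"twist":[0,0,0],"grip":-1},{"translation":[0,8,0],"twist":[0,0,0],"grip":-1},{"translation":[0,8,0],"twist":[0,0,0],"grip":-1},{"translation":[0,8,0],"twist":[0,0,0],"grip":-1},{"translation":[0,8,0],"twist":[0,0,0],"grip":-1},{"translation":[0,8,0],"twist":[0,0,0],"grip":-1}]'
python3 -c "
from h import *
where((.54,-.111,.133))"
```

```text
t: 15.35
tool_pos: [0.5135, -0.1084, 0.1321]
orientation: [-2.142, -2.289, 0.004]
force: [-1.1, 0.7, 0.6]
opening: 0.0002
t 15.35 tcp [ 0.5135 -0.1084  0.1321] F [-1.1  0.7  0.6] op 0.0002 q6 -0.37
[[-0.066  0.998 -0.006]
 [ 0.998  0.066  0.002]
 [ 0.003 -0.006 -1.   ]]
to (0.54, -0.111, 0.133) mm in tool [-4.4 26.3 -1.1]
```

```bash
python3 -m pendant '[{"translation":[0,4,0],"twist":[0,0,0],"grip":-1},{"translation":[0,4,0],"twist":[0,0,0],"grip":-1},{"translation":[0,4,0],"twist":[0,0,0],"grip":-1},{"translation":[0,4,0],"twist":[0,0,0],"grip":-1},{"translation":[0,4,0],"twist":[0,0,0],"grip":-1},{"translation":[0,4,0],"twist":[0,0,0],"grip":-1},{"translation":[0,2,0],"twist":[0,0,0],"grip":-1},{"translation":[0,-15,0],"twist":[0,0,0],"grip":-1},{"translation":[0,-25,0],"twist":[0,0,0],"grip":-1},{"translation":[0,-25,0],"twist":[0,0,0],"grip":-1}]'
python3 -m pendant '[{"translation":[0,-25,0],"twist":[0,0,0],"grip":-1},{"translation":[0,-20,0],"twist":[0,0,0],"grip":-1},{"translation":[0,0,-20],"twist":[0,0,0],"grip":-1},{"translation":[0,0,-30],"twist":[0,0,0],"grip":-1},{"translation":[0,0,-20],"twist":[0,0,0],"grip":-1},{"translation":[0,0,0],"twist":[0,0,0],"grip":-1},{"translation":[0,0,0],"twist":[0,0,0],"grip":-1},{"translation":[0,0,0],"twist":[0,0,0],"grip":-1},{"translation":[0,0,0],"twist":[0,0,0],"grip":-1},{"translation":[0,0,0],"twist":[0,0,0],"grip":-1}]'
python3 -c "
from h import *
where()
save('scene','s5');save('top','t5')
a=cv2.resize(cv2.imread('pics/s5.png')[160:290,165:315],(460,400),interpolation=2)
b=cv2.resize(cv2.imread('pics/t5.png')[140:260,220:320],(333,400),interpolation=2)
cv2.imwrite('pics/c5.png',np.hstack([a,b]))"
```

```text
t: 16.35
tool_pos: [0.4789, -0.1105, 0.1318]
orientation: [-2.141, -2.292, 0.001]
force: [0.2, 0.0, 0.4]
opening: 0.0005
t: 17.35
tool_pos: [0.4275, -0.113, 0.1991]
orientation: [-2.138, -2.286, 0.006]
force: [-0.1, 0.2, 0.3]
opening: 0.0005
t 17.35 tcp [ 0.4275 -0.113   0.1991] F [-0.1  0.2  0.3] op 0.0005 q6 -0.44
[[-0.067  0.998 -0.011]
 [ 0.998  0.067  0.005]
 [ 0.005 -0.01  -1.   ]]
```

View pics/c5.png

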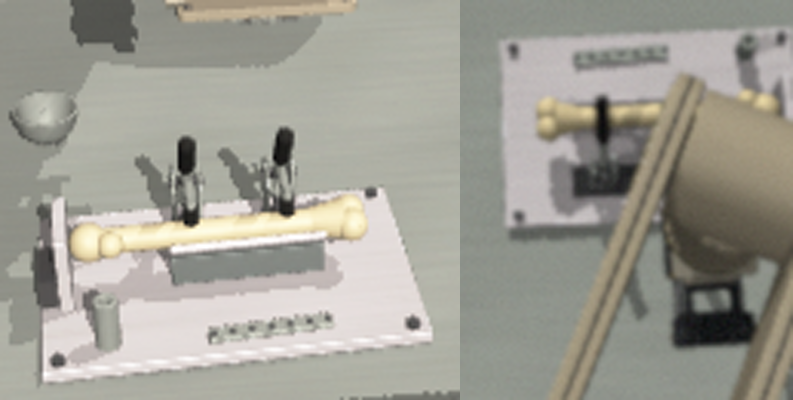

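Both feet are on the bone, at (190,215) and (287,208). The head meets the stop at (72,240). The knuckle has moved about 8.4 px (about 23 mm), which matches the measured gap. The bystanders stand where they were and the robot is clear, so I'm handing in.

```bash
python3 -c "
from plant import robot
print(robot.close_job())"
```

```text
the job is handed in; nothing more can be done
None
```

The bone is home against the end stop and both clamps are snapped down on it; I handed the job in at about 17.4 s of the 51 s allowed.

- **Bone:** I pushed it along the V from the knuckle end with the shut fingers. It held at 15 N without moving, well above the 5 N friction limit. The last picture shows its head at the stop face, and it moved about 23 mm against a measured gap of about 24 mm.
- **Clamps:** I then pushed the left lever over centre, and the right one after it. The last scene picture shows both handles leaning towards fixture +x with both rubber feet on the bone. The arm hid the right clamp in the last top view, so that one was checked from the scene camera only.
- **Bystanders:** the bone plate, sleeve and screw pot looked unmoved in the last pictures. Those views were cropped to the holder, so I did not check the screwdriver, bottle, forceps or drill at the end; the arm met no unexpected force.
- **Disagreements:** the top and scene cameras differed by about 6 mm in y. A wrist-camera view of the knuckle and plate settled it before the push. The force readings showed no clear rise while the bone was sliding, so I confirmed by picture that it was moving.

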